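# Right the tipped dropper bottles in the bench lane

### The job

Two of the four dropper bottles in the aluminium lane have tipped over its front rail: lift each one clear of the lane, turn it upright in the air and set it down (do not drop it) standing in the lane, about where its foot was, so that again one stands between the two bottles that never fell and the other between those and the black follower. Leave the two standing bottles where they are. Then, when both stand, slide the follower along by its upright tab until it rests against the nearest bottle, or stops just short of it by a few millimetres, without pushing the row along.

Things in the scene. Friction and masses are not known exactly. Their poses are not given: they have to be found in the camera images.
- lane: aluminium bottle lane, fixed, 76 x 400 mm. Origin at bench level, mid-width; y along it to the end stop (face y = +139 mm), x across to the rear wall. Floor z = 6 mm. Clear from x = -26 (steel rail, top z = 36) to +26 (rear wall, top 34). Bottles start near y = +105 (stands), +45 (tipped), -15 (stands), -75 mm (tipped), then the follower. Return the tipped ones to y +20..+70 and -105..-50 mm
- bottle_a: dropper bottle, 33 mm wide, 96 tall; origin at the centre of its underside, z along its axis to the cap. Body up to 62 mm, collar 22 mm wide from 62 to 72, rubber teat 16 mm wide above. Starts tipped 45 degrees over the front rail: foot on the lane floor by the rear wall, cap towards the robot. About 70 g.
- bottle_b: dropper bottle, 33 mm wide, 96 tall; origin at the centre of its underside, z along its axis to the cap. Body up to 62 mm, collar 22 mm wide from 62 to 72, rubber teat 16 mm wide above. Starts tipped 45 degrees over the front rail: foot on the lane floor by the rear wall, cap towards the robot. About 70 g. Same shape as bottle_a; they may have changed places.
- bottle_c: dropper bottle, 33 mm wide, 96 tall; origin at the centre of its underside, z along its axis to the cap. Body up to 62 mm, collar 22 mm wide from 62 to 72, rubber teat 16 mm wide above. Stands upright nearest the end stop, to be left alone.
- bottle_d: larger dropper bottle, 36 mm across and 104 mm tall, body up to 70 mm; origin at the centre of its underside, z up. Stands upright between the two tipped bottles, to be left alone.
- follower (a joint): travel in m of the black follower along the lane towards the end stop (lane +y): 0 fully back, at most 0.105; starts at 0 to 0.02. It slides with about 1.5 N of friction and stays where it is left. Its face stands at lane y = -165 mm + travel.
- follower_face (a point): point at mid-width on the follower's flat front face (46 mm wide, up to 64 mm above the bench), 26 mm above the bench; its y axis points along the lane to the bottles. An upright bottle of 33 mm touches the face when its axis is 16.5 mm in front of this point.
- follower_tab (a point): centre of the top of the follower's upright tab, 87 mm above the bench; the tab is 14 mm thick across the lane (x), 26 mm long along it (y) and stands 25 mm clear above the face plate; 21 mm behind the face.
Things that resemble listed ones, but are neither listed nor needed, are in the scene too. Leave any orange or turquoise look-alike of the bottle_b alone.

How it is judged:
By the outcome, as a careful person would: the job done as asked, in the order asked, and still so for the second after the job is handed in, with the robot touching nothing.
It also fails if it takes over 67 s, if anything falls off the work surface, if the arm or the gripper's body presses on something with over 40 N, if the wrist force passes 120 N, or if a joint passes its speed limit or range.

### The arm

A 7-joint arm with a two-finger parallel gripper is mounted at the origin on a cart in front of the work surface, level with it; the furniture and walls round the work are solid. World frame = base frame: x ahead of the robot, y to its left, z up, the work surface at z = 0. Lengths are in m, angles in rad, forces in N, time in s.
With the tool pointing down it reaches from about 0.425 to 0.875 m from the base axis. Payload 4.7 kg.
Tool frame: the origin (TCP) lies on the centre line of the jaws, within the pads' length; the fingertips stand 14 mm ahead of it and the grasp point (between the pads) lies 5 mm behind it; z points along the fingers, y is the line along which they close (so a half turn about z gives the same grasp; the last joint's range is limited). The gripper opens to 87 mm and grips with 3 to 60 N. Pads are 19 mm wide; open, the fingers measure 117 mm over their backs; the gripper's body (75 mm by 190 mm) begins 51 mm behind the grasp point.
Start: joints at [-1.24, 0.321, -0.07, 1.45, 0.023, 1.371, -0.057], TCP at [0.203, 0.618, 0.237] pointing down, gripper open.
Joint ranges: [-2.86, 2.86], [-0.3, 2.09], [-1.38, 1.24], [0.06, 2.45], [-1.56, 4.7], [0.09, 2.05], [-2.69, 2.69]. Speed limits (rad/s): [2.57, 2.57, 3.14, 3.14, 3.14, 3.14, 3.14].

### API

Orientations are given as a rotation vector (axis times angle).
In Python, from bench import ctrl gives the robot as it stands.
- The arm moves only by the tool send_rows, never from a script. Its argument "steps" is a list of rows, each an object of numbers: "tx", "ty", "tz": the shift along the tool's x, y, z in units of 60 mm (1.0 is 60 mm); "turn": the turn about the tool's z in units of 8 degrees (1.0 is 8 degrees); "grip": the opening, from 0 (shut) to 1 (fully open). A call has 1 to 12 rows; each row shifts and turns the commanded pose from where the row before left it, along the tool's axes as they then stand; what a row does not reach is not made up. A row lasts 1/8 s, in which the tool goes at most 62.5 mm and 10.7 degrees, less where a joint would pass 70% of its speed; a pose out of reach is approached as far as the arm can. A call is refused whole if a number of a shift passes 1 or a number of a turn 1, either way. A call with a gripper value outside its range is refused whole. The fingers move at their own pace and stop on an object; "newtons" is the grip in N (left out, the last holds). Time passes only in rows, so rows that do not move let the fingers close. It gives the time, the measured TCP pose, the force, the opening and the grip force at its end, in the units of the state.
- ctrl.get_state(): the state, without advancing time (a new reading comes with each control period).
- ctrl.get_image(name): name is "side" or "top" or "wrist"; returns a dict with "pixels" (420x560x3 uint8, red, green, blue), "K" (3x3 intrinsics, pixels), "cam_to_world" (4x4, takes a point from camera to world coordinates); the wrist camera has in their place "T_tool_cam" (4x4, takes a point from camera to tool coordinates, whose origin is the TCP and whose axes are the flange's). Camera axes: x right, y down, z forward; pixel columns grow to the right and rows downward; lengths in m; the calibration is good to about 2 mm. The wrist camera is an equidistant fisheye: a pixel r from the principal point sees the ray r / f radians off the axis. A picture is of the moment at which its call begins: read the wrist's pose just before it. There is no depth.
- ctrl.close_job(): hands the job in; it is judged then, once.
The state is a dict: "time": time; "joint_positions": joint angles; "qd": joint speeds; "joint_torque": joint torques, N m; "position": TCP position; "tool_rot": TCP orientation; "ft_force": force on the tool from outside, world axes, zero at the start; "torque": the same for the moment, N m; "grip_width": opening from 0.0 (shut) to 1.0 (fully open); "grip_force": force on a finger pad.
Only numpy, scipy, OpenCV 4.12 (cv2) and the standard library are available. Lean on these libraries where they do the work, as an engineer would, in place of code of your own. Each camera call takes 0.05 s, during which the arm holds its last target. There are 200 camera calls.

## Working session

There is one attempt and no reset: what is moved stays moved. The work goes in short steps, Python scripts to look and compute and a tool call to move; the robot and the scene stay as the last step left them, time stands still between calls to the robot, and variables do not carry over. Pictures are saved under pics/ and viewed, at most 10 in all, crops included, and the job is handed in when it is done.

Besides the shell and the picture viewer there is one more tool, called after ">>>" as name(argument=value, ...), one argument or row to a line, values as JSON. send_rows: Moves the arm, as the interface text tells. Its arguments: {"type":"object","properties":{"steps":{"type":"array"},"newtons":{"type":"number"}},"required":["steps"]}

```bash
ls; mkdir -p pics
cat > h.py <<'E'
import numpy as np, cv2
from scipy.spatial.transform import Rotation as R
from bench import ctrl
E
python3 - <<'E'
from h import *
s=ctrl.get_state(); print({k:np.round(v,3).tolist() for k,v in s.items()})
for n in("side","top"):
    i=ctrl.get_image(n); cv2.imwrite(f"pics/{n}0.png",i["pixels"][:,:,::-1]); np.savez(f"{n}.npz",K=i["K"],T=i["cam_to_world"]); print(n,i["K"].tolist(),np.round(i["cam_to_world"],4).tolist())
E
```

```text
pics
{'time': 0.0, 'joint_positions': [-1.24, 0.322, -0.07, 1.452, 0.023, 1.371, -0.057], 'qd': [0.0, -0.002, 0.001, -0.001, 0.001, -0.0, -0.001], 'joint_torque': [-0.001, -49.128, -0.404, -31.254, -0.064, 0.044, 0.0], 'position': [0.202, 0.617, 0.235], 'tool_rot': [-0.495, -3.102, 0.003], 'ft_force': [0.093, 0.74, 0.263], 'torque': [0.038, -0.012, -0.021], 'grip_force': 0.0, 'grip_width': 1.001}
side [[449.3926754551162, 0.0, 273.51624905952747], [0.0, 449.3926754551162, 209.3781516455757], [0.0, 0.0, 1.0]] [[0.8378, -0.3271, 0.4371, 0.2722], [-0.5454, -0.5353, 0.6449, -0.4879], [0.023, -0.7787, -0.6269, 0.628], [0.0, 0.0, 0.0, 1.0]]
top [[405.1819235204637, 0.0, 278.6303837620329], [0.0, 405.1819235204637, 205.2857879507599], [0.0, 0.0, 1.0]] [[-0.0221, -0.9919, 0.1251, 0.5129], [-0.9996, 0.024, 0.0141, 0.051], [-0.017, -0.1248, -0.992, 0.9222], [0.0, 0.0, 0.0, 1.0]]
```

View pics/side0.png

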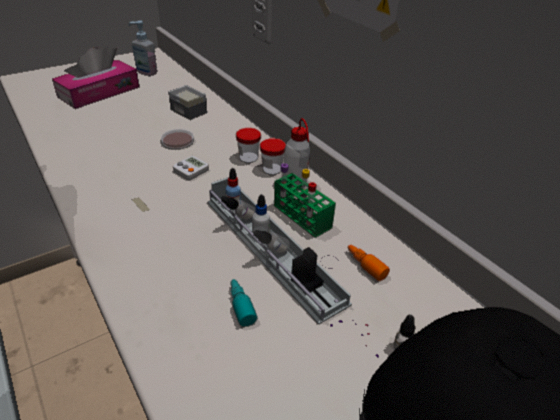

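View pics/top0.png

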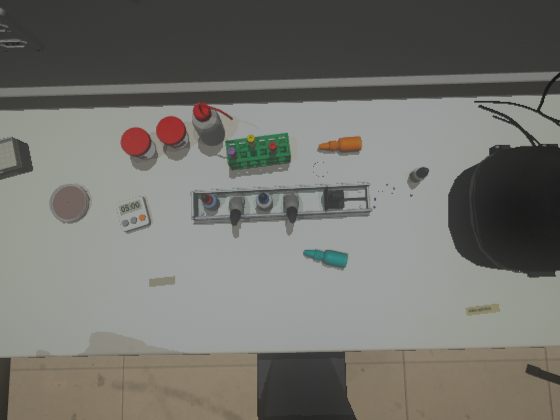

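Top view: the lane runs from (193,205) to (370,198). Bottles stand at (210,202) and (264,200), tipped ones have caps at (236,217) and (291,214), and the follower tab is at (335,200). What could be mistaken for a bottle: orange (342,145), turquoise (328,257) and the loose bottle at (419,174). I want the two tipped inside the lane, (236,210) and (291,207). The crops come next.

Run:
```python
from h import *
t=cv2.imread("pics/top0.png")[172:232,185:385]; s=cv2.imread("pics/side0.png")[165:320,203:358]
g=lambda a:np.clip(255*(a/255.)**.6,0,255).astype(np.uint8)
cv2.imwrite("pics/topc.png",g(cv2.resize(t,None,fx=4,fy=4,interpolation=cv2.INTER_CUBIC)))
cv2.imwrite("pics/sidec.png",g(cv2.resize(s,(600,600),interpolation=cv2.INTER_CUBIC)))
s=ctrl.get_state(); print(R.from_rotvec(s["tool_rot"]).as_matrix().round(3))
```

```text
[[-0.95   0.311 -0.   ]
 [ 0.311  0.95  -0.002]
 [-0.    -0.002 -1.   ]]
```

View pics/topc.png

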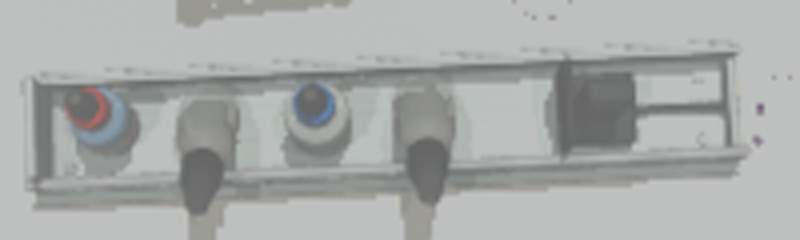

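View pics/sidec.png

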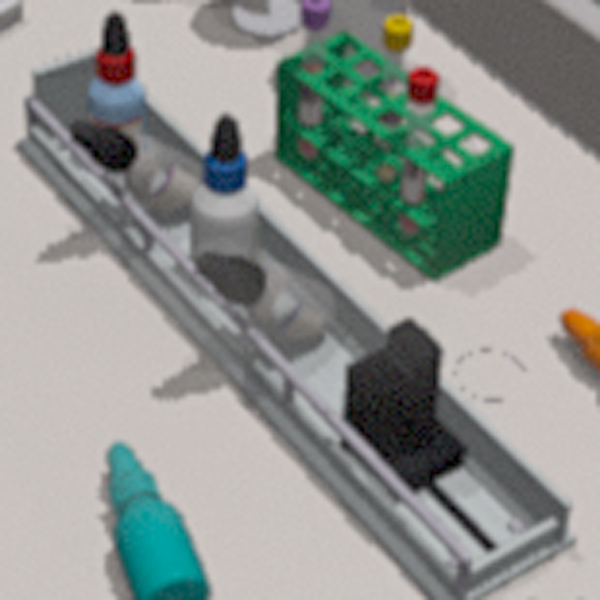

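```bash
cat >> h.py <<'E'
def P(n,K=None,T=None):
    d=np.load(n+".npz"); return d["K"]@np.linalg.inv(d["T"])[:3]
def tri(a,b):
    X=cv2.triangulatePoints(P("top"),P("side"),np.array(a,float).reshape(2,1),np.array(b,float).reshape(2,1))[:,0]; return X[:3]/X[3]
def onz(n,uv,z):
    d=np.load(n+".npz"); r=d["T"][:3,:3]@np.linalg.inv(d["K"])@[*uv,1]; c=d["T"][:3,3]; return c+r*(z-c[2])/r[2]
tc=lambda u,v:(184.5+(u+.5)/4,171.5+(v+.5)/4)
sc=lambda u,v:(202.5+(u+.5)/3.871,164.5+(v+.5)/3.871)
E
python3 - <<'E'
from h import *
for n,a,b in [("Dtop",(314,94),(228,122)),("Ctop",(80,100),(115,20)),("tip1",(197,205),(82,135)),("tip2",(430,195),(204,262)),("RL34",(38,80),(35,72)),("RR34",(738,50),(568,510)),("tab",(606,107),(413,330))]:
    A,B=tc(*a),sc(*b); print(n,tri(A,B).round(4))
for n,a,z in [("D",(314,94),.110),("C",(80,100),.102),("railL",(35,186),.036),("railR",(742,155),.036),("rearL",(38,80),.034),("rearR",(738,50),.034)]: print(n,onz("top",tc(*a),z).round(4))
for n,a,z in [("D",(228,120),.110),("C",(115,17),.102),("railL",(33,103),.036),("railR",(463,565),.036),("tab",(413,330),.087)]: print('side',n,onz("side",sc(*a),z).round(4))
E
```

```text
Dtop [0.6375 0.0936 0.1073]
Ctop [0.6396 0.2145 0.0976]
tip1 [0.5865 0.1566 0.0781]
tip2 [0.5874 0.0352 0.0823]
RL34 [0.6343 0.2586 0.0423]
RR34 [ 0.6696 -0.1398  0.0291]
tab [ 0.6342 -0.0592  0.0911]
D [0.6369 0.0935 0.11  ]
C [0.638  0.2141 0.102 ]
railL [0.6007 0.2521 0.036 ]
railR [ 0.6086 -0.1367  0.036 ]
rearL [0.6602 0.2511 0.034 ]
rearR [ 0.6673 -0.1379  0.034 ]
side D [0.6367 0.0919 0.11  ]
side C [0.6388 0.211  0.102 ]
side railL [0.6025 0.2459 0.036 ]
side railR [ 0.6085 -0.1436  0.036 ]
side tab [ 0.6413 -0.0575  0.087 ]
```

The right targets are the two bottles with black caps lying inside the lane. In topc they are at (205,160) and (428,150), in sidec at (130,165) and (255,280). The standing ones have the red (82,101) and blue (314,98) collars. The measured heights agree with the given sizes (110 and 102 mm), so the lane origin is about (0.635, 0.108) with a yaw of 1.2°.

>>> send_rows(
  steps=[
    {"turn": -0.8, "grip": 0.6},
    {"turn": -0.8},
    {"turn": -0.8},
    {},
  ],
  newtons=3,
)

```text
validation failed for argument at $.st...
```

>>> send_rows(
  steps=[
    {"tx": -0.54, "ty": -0.65},
    {"tx": -0.54, "ty": -0.65},
    {"tx": -0.54, "ty": -0.65},
    {"tx": -0.54, "ty": -0.65},
    {"tx": -0.54, "ty": -0.65},
    {"tx": -0.54, "ty": -0.65},
    {"tx": -0.54, "ty": -0.65},
    {"tx": -0.54, "ty": -0.65},
    {"tx": -0.54, "ty": -0.65},
    {"tx": -0.54, "ty": -0.65},
    {"tx": -0.54, "ty": -0.65},
    {"tx": -0.54, "ty": -0.65},
  ],
)

```text
validation failed for argument at $.st...
```

>>> send_rows(
  steps=[
    {},
    {},
  ],
)

```text
validation failed for argument at $.st...
```

Rows probably need every field.

>>> send_rows(
  steps=[
    {"tx": 0, "ty": 0, "tz": 0, "turn": -0.8, "grip": 0.6},
    {"tx": 0, "ty": 0, "tz": 0, "turn": -0.8, "grip": 0.6},
    {"tx": 0, "ty": 0, "tz": 0, "turn": -0.8, "grip": 0.6},
    {"tx": 0, "ty": 0, "tz": 0, "turn": 0, "grip": 0.6},
  ],
  newtons=3,
)

```text
time: 0.6
position: [0.2025, 0.6174, 0.236]
tool_rot: [0.027, -3.141, 0.001]
ft_force: [0.1, -0.6, 1.2]
grip_width: 0.648
grip_force: 0.0
```

>>> send_rows(
  steps=[
    {"tx": -0.54, "ty": -0.65, "tz": 0, "turn": 0, "grip": 0.6},
    {"tx": -0.54, "ty": -0.65, "tz": 0, "turn": 0, "grip": 0.6},
    {"tx": -0.54, "ty": -0.65, "tz": 0, "turn": 0, "grip": 0.6},
    {"tx": -0.54, "ty": -0.65, "tz": 0, "turn": 0, "grip": 0.6},
    {"tx": -0.54, "ty": -0.65, "tz": 0, "turn": 0, "grip": 0.6},
    {"tx": -0.54, "ty": -0.65, "tz": 0, "turn": 0, "grip": 0.6},
    {"tx": -0.54, "ty": -0.65, "tz": 0, "turn": 0, "grip": 0.6},
    {"tx": -0.54, "ty": -0.65, "tz": 0, "turn": 0, "grip": 0.6},
    {"tx": -0.54, "ty": -0.65, "tz": 0, "turn": 0, "grip": 0.6},
    {"tx": -0.54, "ty": -0.65, "tz": 0, "turn": 0, "grip": 0.6},
    {"tx": -0.54, "ty": -0.65, "tz": 0, "turn": 0, "grip": 0.6},
    {"tx": 0, "ty": 0, "tz": 0, "turn": 0, "grip": 0.6},
  ],
)

```text
time: 2.1
position: [0.5693, 0.1896, 0.2363]
tool_rot: [-0.012, 3.141, -0.004]
ft_force: [0.1, -0.1, -0.5]
grip_width: 0.604
grip_force: 0.0
```

Run:
```python
from h import *
s=ctrl.get_state(); i=ctrl.get_image("wrist"); p=i["pixels"]; cv2.imwrite("pics/w1.png",p[:,:,::-1])
print(s["time"],s["position"],s["tool_rot"],i["K"].tolist(),np.round(i["T_tool_cam"],4).tolist())
```

```text
2.1 [0.56927541 0.18959205 0.23630535] [-0.01157701  3.14054703 -0.0043573 ] [[325.19226210127806, 0.0, 282.09485916584197], [0.0, 325.19226210127806, 209.08065143826084], [0.0, 0.0, 1.0]] [[-0.0016, -0.958, -0.2868, 0.0781], [1.0, -0.0017, 0.0002, 0.0001], [-0.0007, -0.2868, 0.958, -0.1488], [0.0, 0.0, 0.0, 1.0]]
```

View pics/w1.png

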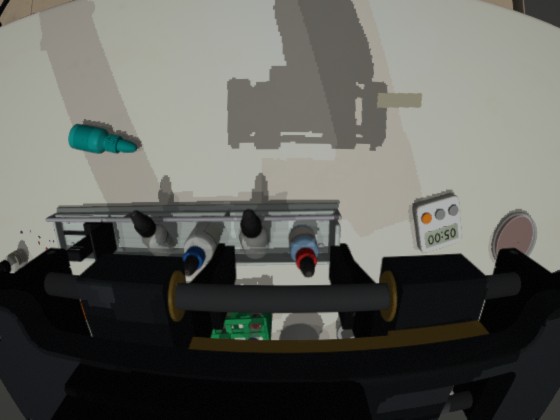

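The wrist view shows the tipped bottles with black caps at (250,222) and (143,222), the blue-capped one at (195,262), the red-capped one at (306,262), and the rail along v≈217.

```bash
cat >> h.py <<'E'
def wray(i_K,Tc,s,uv):
    d=np.array([uv[0]-i_K[0][2],uv[1]-i_K[1][2]]); r=np.hypot(*d); th=r/i_K[0][0]
    c=np.array([*(d/r*np.sin(th)),np.cos(th)]); M=R.from_rotvec(s["tool_rot"]).as_matrix()
    return s["position"]+M@Tc[:3,3], M@Tc[:3,:3]@c
def wz(i,s,uv,z):
    o,r=wray(i["K"],i["T_tool_cam"],s,uv); return o+r*(z-o[2])/r[2]
E
python3 - <<'E'
from h import *
s=ctrl.get_state(); i=ctrl.get_image("wrist")
for n,uv,z in [("tip1",(249,212),.083),("col1",(252,236),.063),("tip2",(135,213),.083),("col2",(154,236),.063),("Ctop",(309,271),.102),("Dtop",(188,268),.11),("railR",(51,217),.036),("railL",(339,216),.036)]: print(n,wz(i,s,uv,z).round(4))
E
```

```text
tip1 [0.5833 0.1608 0.083 ]
col1 [0.6162 0.1613 0.063 ]
tip2 [0.5858 0.0392 0.083 ]
col2 [0.6189 0.0496 0.063 ]
Ctop [0.6372 0.2199 0.102 ]
Dtop [0.6327 0.1019 0.11  ]
railR [ 0.6085 -0.1232  0.036 ]
railL [0.6016 0.2581 0.036 ]
```

>>> send_rows(
  steps=[
    {"tx": -0.42, "ty": -0.53, "tz": 0, "turn": 0, "grip": 0.5},
    {"tx": 0, "ty": 0, "tz": 0.5, "turn": 0, "grip": 0.5},
    {"tx": 0, "ty": 0, "tz": 0.5, "turn": 0, "grip": 0.5},
    {"tx": 0, "ty": 0, "tz": 0.5, "turn": 0, "grip": 0.5},
    {"tx": 0, "ty": 0, "tz": 0.5, "turn": 0, "grip": 0.5},
    {"tx": 0, "ty": 0, "tz": 0.0, "turn": 0, "grip": 0.5},
    {"tx": 0, "ty": 0, "tz": 0.0, "turn": 0, "grip": 0.5},
  ],
)

```text
time: 3.08
position: [0.5928, 0.1653, 0.1178]
tool_rot: [-0.031, 3.14, 0.002]
ft_force: [-0.3, -0.2, 0.7]
grip_width: 0.5
grip_force: 0.0
```

Run:
```python
from h import *
s=ctrl.get_state(); i=ctrl.get_image("wrist"); w=i["pixels"][200:420,140:420,::-1]
t=ctrl.get_image("side")["pixels"][165:275,203:343,::-1]
g=lambda a:np.clip(255*(a/255.)**.6,0,255).astype(np.uint8)
cv2.imwrite("pics/m1.png",np.vstack([g(cv2.resize(a,(420,300),interpolation=cv2.INTER_CUBIC)) if 0 else g(cv2.resize(a,(380,299),interpolation=cv2.INTER_CUBIC)) for a in (w,t)]))
print(s["position"],s["tool_rot"])
```

```text
[0.59275787 0.16528216 0.11782193] [-3.05997247e-02  3.14006686e+00  1.55337456e-03]
```

View pics/m1.png

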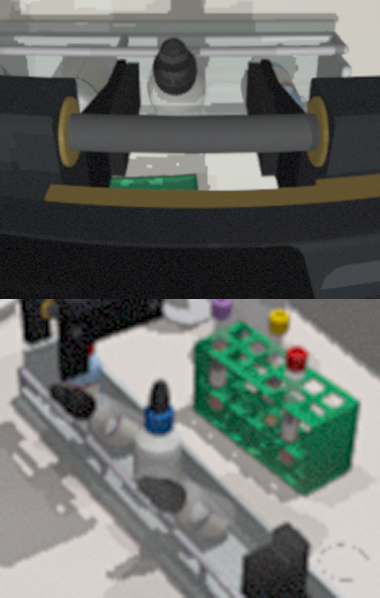

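Wrist crop: the cap at (175,65) sits left of the jaw centre (192), so the tool needs about -8 mm along y. That agrees with the measured y≈0.158.

>>> send_rows(
  steps=[
    {"tx": -0.02, "ty": -0.13, "tz": 0, "turn": 0, "grip": 0.5},
    {"tx": 0, "ty": 0, "tz": 0.25, "turn": 0, "grip": 0.5},
    {"tx": 0, "ty": 0, "tz": 0.25, "turn": 0, "grip": 0.5},
    {"tx": 0, "ty": 0, "tz": 0.2, "turn": 0, "grip": 0.5},
    {"tx": 0, "ty": 0, "tz": 0.0, "turn": 0, "grip": 0.5},
    {"tx": 0, "ty": 0, "tz": 0.0, "turn": 0, "grip": 0.5},
  ],
)

```text
time: 3.92
position: [0.594, 0.1563, 0.0746]
tool_rot: [-0.029, 3.141, 0.0]
ft_force: [0.7, -0.3, 1.0]
grip_width: 0.496
grip_force: 0.0
```

>>> send_rows(
  steps=[
    {"tx": 0, "ty": 0, "tz": 0.0, "turn": 0, "grip": 0.1},
    {"tx": 0, "ty": 0, "tz": 0.0, "turn": 0, "grip": 0.1},
    {"tx": 0, "ty": 0, "tz": 0.0, "turn": 0, "grip": 0.1},
    {"tx": 0, "ty": 0, "tz": 0.0, "turn": 0, "grip": 0.1},
    {"tx": 0, "ty": 0, "tz": 0.0, "turn": 0, "grip": 0.1},
    {"tx": 0, "ty": 0, "tz": 0.0, "turn": 0, "grip": 0.1},
  ],
  newtons=4,
)

```text
time: 4.68
position: [0.5939, 0.1562, 0.0747]
tool_rot: [-0.029, 3.141, 0.0]
ft_force: [-0.7, 0.9, 1.3]
grip_width: 0.253
grip_force: 4.0
```

Opening 0.253 is 22 mm, so it has the collar. I'll lift gently.

>>> send_rows(
  steps=[
    {"tx": 0, "ty": 0, "tz": -0.1, "turn": 0, "grip": 0.1},
    {"tx": 0, "ty": 0, "tz": -0.2, "turn": 0, "grip": 0.1},
    {"tx": 0, "ty": 0, "tz": -0.25, "turn": 0, "grip": 0.1},
    {"tx": 0, "ty": 0, "tz": -0.25, "turn": 0, "grip": 0.1},
    {"tx": 0, "ty": 0, "tz": -0.25, "turn": 0, "grip": 0.1},
    {"tx": 0, "ty": 0, "tz": -0.25, "turn": 0, "grip": 0.1},
    {"tx": 0, "ty": 0, "tz": -0.2, "turn": 0, "grip": 0.1},
    {"tx": 0, "ty": 0, "tz": 0, "turn": 0, "grip": 0.1},
    {"tx": 0, "ty": 0, "tz": 0, "turn": 0, "grip": 0.1},
    {"tx": 0, "ty": 0, "tz": 0, "turn": 0, "grip": 0.1},
  ],
)

```text
time: 5.92
position: [0.5933, 0.1561, 0.1637]
tool_rot: [0.029, -3.14, 0.001]
ft_force: [1.0, 0.0, -0.8]
grip_width: 0.251
grip_force: 4.0
```

```bash
cat >> h.py <<'E'
def shot(name):
    g=lambda a:np.clip(255*(a/255.)**.6,0,255).astype(np.uint8)
    s=ctrl.get_image("side")["pixels"][120:320,180:360,::-1]; t=ctrl.get_image("top")["pixels"][160:240,185:385,::-1]; w=ctrl.get_image("wrist")["pixels"][180:320,140:420,::-1]
    q=lambda a,k:g(cv2.resize(a,None,fx=k,fy=k,interpolation=cv2.INTER_CUBIC))
    A=q(s,3); B=cv2.resize(g(t),(260,104)); C=cv2.resize(g(w),(260,130)); z=np.zeros((600-234,260,3),np.uint8)
    cv2.imwrite(name,np.hstack([A,np.vstack([B,C,z])]))
E
python3 -c "
from h import *
shot('pics/l1.png')"
```

```text
(no output)
```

View pics/l1.png

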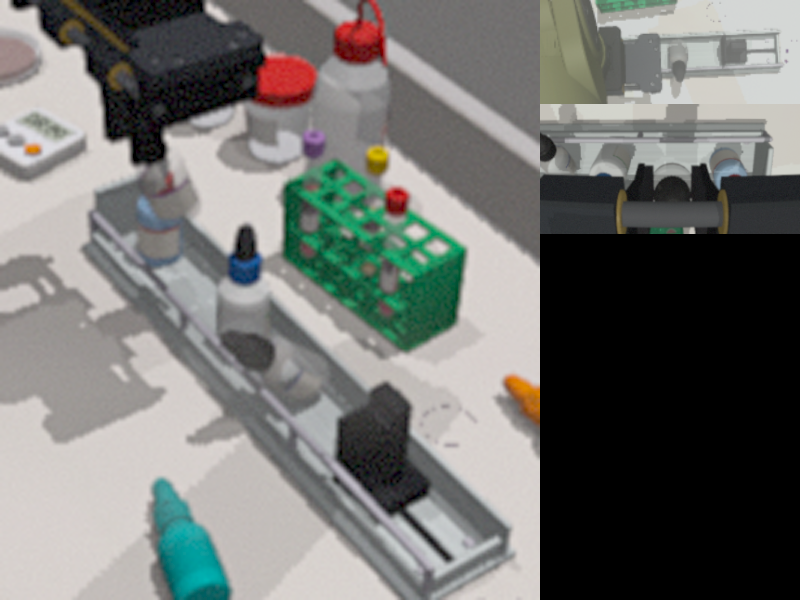

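Bottle 1 hangs from the jaws with its cap at (148,150) and foot around (182,208), still leaning about 25°. Next I'll drop to 3 N and shake along x while moving over the lane, so it swings down.

>>> send_rows(
  steps=[
    {"tx": 0, "ty": 0, "tz": 0, "turn": 0, "grip": 0.1},
    {"tx": -0.5, "ty": 0, "tz": 0, "turn": 0, "grip": 0.1},
    {"tx": 0.3, "ty": 0, "tz": 0, "turn": 0, "grip": 0.1},
    {"tx": -0.5, "ty": 0, "tz": 0, "turn": 0, "grip": 0.1},
    {"tx": 0.3, "ty": 0, "tz": 0, "turn": 0, "grip": 0.1},
    {"tx": -0.46, "ty": 0, "tz": 0, "turn": 0, "grip": 0.1},
    {"tx": 0.3, "ty": 0, "tz": 0, "turn": 0, "grip": 0.1},
    {"tx": 0, "ty": 0, "tz": 0, "turn": 0, "grip": 0.1},
    {"tx": 0, "ty": 0, "tz": 0, "turn": 0, "grip": 0.1},
    {"tx": 0, "ty": 0, "tz": 0, "turn": 0, "grip": 0.1},
  ],
  newtons=3,
)

```text
time: 7.32
position: [0.6279, 0.1568, 0.1648]
tool_rot: [-0.029, 3.141, 0.0]
ft_force: [0.2, 0.2, -0.6]
grip_width: 0.249
grip_force: 3.0
```

```bash
python3 -c "
from h import *
shot('pics/l2.png')"
```

```text
(no output)
```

View pics/l2.png

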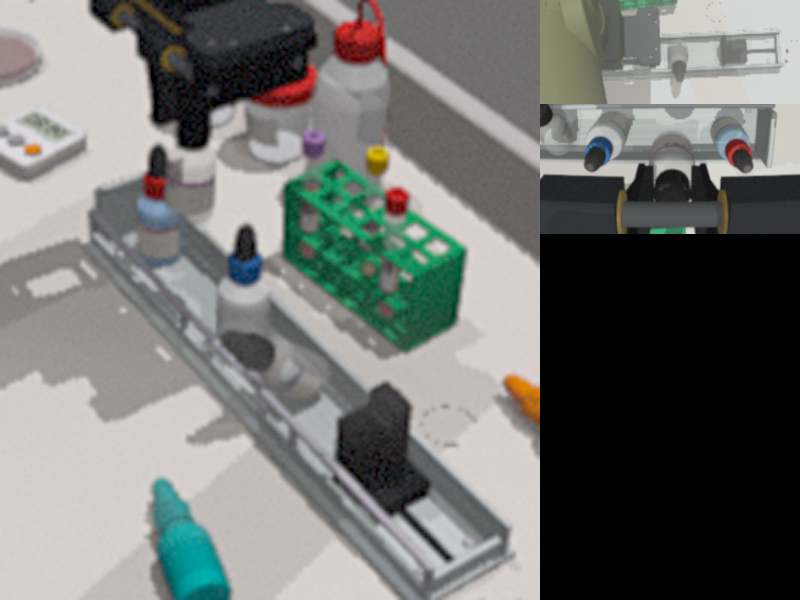

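The bottle now hangs vertically, (190,145) to (193,210), between the standing pair. I'll lower it, gently near the floor.

>>> send_rows(
  steps=[
    {"tx": 0, "ty": 0, "tz": 0.15, "turn": 0, "grip": 0.1},
    {"tx": 0, "ty": 0, "tz": 0.2, "turn": 0, "grip": 0.1},
    {"tx": 0, "ty": 0, "tz": 0.2, "turn": 0, "grip": 0.1},
    {"tx": 0, "ty": 0, "tz": 0.2, "turn": 0, "grip": 0.1},
    {"tx": 0, "ty": 0, "tz": 0.2, "turn": 0, "grip": 0.1},
    {"tx": 0, "ty": 0, "tz": 0.15, "turn": 0, "grip": 0.1},
    {"tx": 0, "ty": 0, "tz": 0.1, "turn": 0, "grip": 0.1},
    {"tx": 0, "ty": 0, "tz": 0, "turn": 0, "grip": 0.1},
  ],
)

```text
time: 8.48
position: [0.6272, 0.1567, 0.0922]
tool_rot: [0.029, -3.141, 0.0]
ft_force: [0.6, -0.2, 0.2]
grip_width: 0.247
grip_force: 3.0
```

>>> send_rows(
  steps=[
    {"tx": 0, "ty": 0, "tz": 0.05, "turn": 0, "grip": 0.1},
    {"tx": 0, "ty": 0, "tz": 0.05, "turn": 0, "grip": 0.1},
    {"tx": 0, "ty": 0, "tz": 0.0, "turn": 0, "grip": 0.1},
    {"tx": 0, "ty": 0, "tz": 0, "turn": 0, "grip": 0.1},
  ],
)

```text
time: 8.98
position: [0.6277, 0.1568, 0.0871]
tool_rot: [-0.029, 3.141, 0.0]
ft_force: [-0.5, 1.2, 2.2]
grip_width: 0.251
grip_force: 3.0
```

```bash
python3 -c "
from h import *
print(ctrl.get_state()['ft_force'])
shot('pics/l3.png')"
```

```text
[-0.45019613  1.17006357  2.16967147]
```

View pics/l3.png

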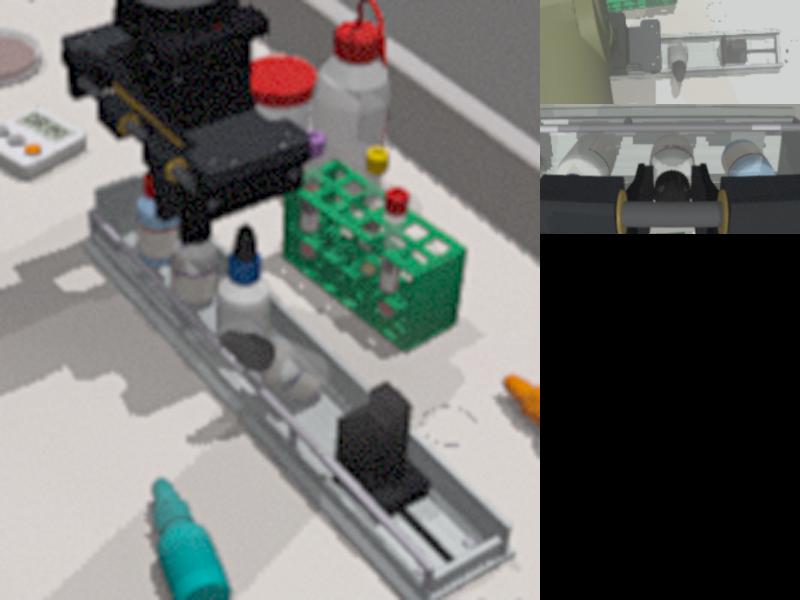

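Bottle 1 stands upright at (195,270), between red and blue, and fz rose from 0.2 to 2.2 N, so it is touching the floor. I'll lower it a touch more to be sure.

>>> send_rows(
  steps=[
    {"tx": 0, "ty": 0, "tz": 0.03, "turn": 0, "grip": 0.1},
    {"tx": 0, "ty": 0, "tz": 0.0, "turn": 0, "grip": 0.1},
    {"tx": 0, "ty": 0, "tz": 0, "turn": 0, "grip": 0.1},
  ],
)

```text
time: 9.5
position: [0.6275, 0.1568, 0.0849]
tool_rot: [-0.029, 3.141, 0.0]
ft_force: [-1.2, -0.2, 4.0]
grip_width: 0.254
grip_force: 3.0
```

>>> send_rows(
  steps=[
    {"tx": 0, "ty": 0, "tz": 0, "turn": 0, "grip": 0.28},
    {"tx": 0, "ty": 0, "tz": 0.0, "turn": 0, "grip": 0.32},
    {"tx": 0, "ty": 0, "tz": 0, "turn": 0, "grip": 0.4},
    {"tx": 0, "ty": 0, "tz": 0, "turn": 0, "grip": 0.4},
    {"tx": 0, "ty": 0, "tz": -0.1, "turn": 0, "grip": 0.4},
    {"tx": 0, "ty": 0, "tz": -0.4, "turn": 0, "grip": 0.4},
    {"tx": 0, "ty": 0, "tz": -0.5, "turn": 0, "grip": 0.4},
    {"tx": 0, "ty": 0, "tz": -0.5, "turn": 0, "grip": 0.4},
    {"tx": 0, "ty": 0, "tz": 0, "turn": 0, "grip": 0.5},
    {"tx": 0, "ty": 0, "tz": 0, "turn": 0, "grip": 0.5},
  ],
)

```text
time: 10.75
position: [0.6271, 0.1567, 0.1743]
tool_rot: [0.029, -3.141, 0.0]
ft_force: [-1.0, 0.3, -1.3]
grip_width: 0.487
grip_force: 0.0
```

>>> send_rows(
  steps=[
    {"tx": 0.15, "ty": -0.5, "tz": 0, "turn": 0, "grip": 0.5},
    {"tx": 0.15, "ty": -0.5, "tz": 0, "turn": 0, "grip": 0.5},
    {"tx": 0.15, "ty": -0.5, "tz": 0, "turn": 0, "grip": 0.5},
    {"tx": 0.1, "ty": -0.5, "tz": 0, "turn": 0, "grip": 0.5},
    {"tx": 0, "ty": 0, "tz": 0, "turn": 0, "grip": 0.5},
    {"tx": 0, "ty": 0, "tz": 0, "turn": 0, "grip": 0.5},
  ],
)

```text
time: 11.5
position: [0.5963, 0.0373, 0.1739]
tool_rot: [0.03, -3.14, -0.001]
ft_force: [-0.2, 0.5, -0.3]
grip_width: 0.499
grip_force: 0.0
```

```bash
cat >> h.py <<'E'
def blobs(img,thr=60,amin=60,amax=3000):
    v=cv2.medianBlur(img,3).max(2); n,l,st,c=cv2.connectedComponentsWithStats((v<thr).astype(np.uint8))
    return [(st[k].tolist(),c[k].round(1).tolist()) for k in range(1,n) if amin<st[k][4]<amax]
E
python3 - <<'E'
from h import *
s=ctrl.get_state(); print(s["position"],s["tool_rot"]); i=ctrl.get_image("wrist"); cv2.imwrite("pics/w2.png",i["pixels"][:,:,::-1])
for thr in(45,70):
  for st,c in blobs(i["pixels"],thr):
    if 150<c[1]<290: print(thr,st,c,wz(i,s,c,.075).round(4))
E
```

```text
[0.59626162 0.0373081  0.17387165] [ 2.98178324e-02 -3.14011269e+00 -1.10872335e-03]
45 [0, 148, 15, 120, 1171] [5.3, 215.5] [ 0.6044 -0.2594  0.075 ]
45 [267, 202, 25, 37, 728] [278.9, 221.2] [0.6024 0.035  0.075 ]
70 [0, 146, 16, 123, 1241] [5.5, 214.6] [ 0.6034 -0.2587  0.075 ]
70 [532, 192, 28, 25, 110] [542.1, 200.9] [0.5791 0.3011 0.075 ]
70 [113, 202, 193, 37, 1331] [252.5, 215.6] [0.5981 0.0138 0.075 ]
70 [321, 219, 17, 24, 217] [327.9, 229.3] [0.6088 0.0751 0.075 ]
70 [381, 219, 28, 25, 350] [390.6, 229.5] [0.6087 0.1293 0.075 ]
70 [427, 224, 14, 15, 63] [431.5, 230.0] [0.6091 0.1687 0.075 ]
```

>>> send_rows(
  steps=[
    {"tx": 0, "ty": -0.03, "tz": 0, "turn": 0, "grip": 0.5},
    {"tx": 0, "ty": 0, "tz": 0.35, "turn": 0, "grip": 0.5},
    {"tx": 0, "ty": 0, "tz": 0.35, "turn": 0, "grip": 0.5},
    {"tx": 0, "ty": 0, "tz": 0.35, "turn": 0, "grip": 0.5},
    {"tx": 0, "ty": 0, "tz": 0.35, "turn": 0, "grip": 0.5},
    {"tx": 0, "ty": 0, "tz": 0.25, "turn": 0, "grip": 0.5},
    {"tx": 0, "ty": 0, "tz": 0, "turn": 0, "grip": 0.5},
    {"tx": 0, "ty": 0, "tz": 0.0, "turn": 0, "grip": 0.5},
  ],
)

```text
time: 12.55
position: [0.5973, 0.0345, 0.0765]
tool_rot: [-0.029, 3.14, 0.0]
ft_force: [0.6, 0.4, 1.0]
grip_width: 0.501
grip_force: 0.0
```

>>> send_rows(
  steps=[
    {"tx": 0, "ty": 0, "tz": 0.0, "turn": 0, "grip": 0.1},
    {"tx": 0, "ty": 0, "tz": 0.0, "turn": 0, "grip": 0.1},
    {"tx": 0, "ty": 0, "tz": 0.0, "turn": 0, "grip": 0.1},
    {"tx": 0, "ty": 0, "tz": 0.0, "turn": 0, "grip": 0.1},
    {"tx": 0, "ty": 0, "tz": 0.0, "turn": 0, "grip": 0.1},
    {"tx": 0, "ty": 0, "tz": 0.0, "turn": 0, "grip": 0.1},
  ],
  newtons=4,
)

```text
time: 13.3
position: [0.5967, 0.0344, 0.0758]
tool_rot: [-0.029, 3.141, 0.0]
ft_force: [-0.5, 0.8, 0.7]
grip_width: 0.252
grip_force: 4.0
```

Collar again (0.252). Same lift, then the 3 N shake.

>>> send_rows(
  steps=[
    {"tx": 0, "ty": 0, "tz": -0.1, "turn": 0, "grip": 0.1},
    {"tx": 0, "ty": 0, "tz": -0.2, "turn": 0, "grip": 0.1},
    {"tx": 0, "ty": 0, "tz": -0.25, "turn": 0, "grip": 0.1},
    {"tx": 0, "ty": 0, "tz": -0.25, "turn": 0, "grip": 0.1},
    {"tx": 0, "ty": 0, "tz": -0.25, "turn": 0, "grip": 0.1},
    {"tx": 0, "ty": 0, "tz": -0.25, "turn": 0, "grip": 0.1},
    {"tx": 0, "ty": 0, "tz": -0.2, "turn": 0, "grip": 0.1},
    {"tx": 0, "ty": 0, "tz": 0, "turn": 0, "grip": 0.1},
    {"tx": 0, "ty": 0, "tz": 0, "turn": 0, "grip": 0.1},
    {"tx": 0, "ty": 0, "tz": 0, "turn": 0, "grip": 0.1},
  ],
)

```text
time: 14.55
position: [0.5962, 0.0344, 0.165]
tool_rot: [0.029, -3.14, 0.0]
ft_force: [0.0, 0.5, -1.0]
grip_width: 0.251
grip_force: 4.0
```

>>> send_rows(
  steps=[
    {"tx": 0, "ty": 0, "tz": 0, "turn": 0, "grip": 0.1},
    {"tx": -0.5, "ty": 0, "tz": 0, "turn": 0, "grip": 0.1},
    {"tx": 0.3, "ty": 0, "tz": 0, "turn": 0, "grip": 0.1},
    {"tx": -0.5, "ty": 0, "tz": 0, "turn": 0, "grip": 0.1},
    {"tx": 0.3, "ty": 0, "tz": 0, "turn": 0, "grip": 0.1},
    {"tx": -0.45, "ty": 0, "tz": 0, "turn": 0, "grip": 0.1},
    {"tx": 0.3, "ty": 0, "tz": 0, "turn": 0, "grip": 0.1},
    {"tx": 0, "ty": 0, "tz": 0, "turn": 0, "grip": 0.1},
    {"tx": 0, "ty": 0, "tz": 0, "turn": 0, "grip": 0.1},
    {"tx": 0, "ty": 0, "tz": 0, "turn": 0, "grip": 0.1},
  ],
  newtons=3,
)

```text
time: 15.8
position: [0.63, 0.035, 0.166]
tool_rot: [-0.029, 3.141, 0.0]
ft_force: [-0.5, -0.1, -0.9]
grip_width: 0.249
grip_force: 3.0
```

```bash
python3 -c "
from h import *
shot('pics/l4.png')
s=cv2.imread('pics/l4.png')[:,:540]; r=cv2.imread('pics/side0.png')[120:320,180:360]
# bottle silhouette by difference from the first side picture, row by row, below the jaws
d=np.abs(cv2.cvtColor(ctrl.get_image('side')['pixels'][120:320,180:360],cv2.COLOR_RGB2GRAY).astype(int)-cv2.cvtColor(r,cv2.COLOR_BGR2GRAY))
im=ctrl.get_image('side')['pixels'].max(2)
for v in range(168,245,6): print(v,' '.join('%3d'%x for x in im[v,244:316:3]))
"
```

```text
168 195 196 197 143 110  91  67   8   6  14   5  47  30   9  20  26  27  31  25  64  31  25  17  13
174 194 195 195 182 103 107 103   3   9   4  60  23  33  20   9   9   7  13  15   7  12   9   3   0
180 196 196 197 194 195 196 202  11  15  11  13   3   1  18  18   3   5   7  11   5   5   2   9  10
186  33 200 195 192 194 197 200  13   8   8   8   5   0   3   9   4  23  14   1   4   3  26  59 141
192   6  87 197 196 194 196 198 142  45 134   7  10   4   9   6   0  23  72 112 118 112 115 109 101
198  10  11 167 195 197  39  20 126 195 188   3   5   5   9  24  42  75  89  74 127  85 101  84 101
204 106  92  76  61 129   2   8  60 188 116  86  81  79  91  65 106  60  46  49  50  58  90 125 105
210 106  70  60  53  46  53  54  51  65  62  72  99  65  75  44  40  33  91 102  54  56  51  47  75
216  76  84  82 138 151 153 151 162  76  74  79  76  75  76  90 106  46  37  44  45  63  56  72  44
222  53  61 114  68  84  99 107  99  64  74  79  82  75  85 101 152 108  77  64  39  44  57  65 101
228 119  88 158  64  87  92  91  85  72  53  53  57 104 196 194 196 111 103 106 103  56  47  44  72
234 100 105  67  73  69  73  74  73  76  85  79  57  53  52 111 196 192 191 177 102 155 109  71  56
240  82  71  73  77  67  73  75  91 125 125 126  85  70  59  56  49 112 159 164 162 171 185 191 193
```

Body columns 268–283 keep the same edges down rows 204–225, so it hangs vertically. Lowering it the same way.

>>> send_rows(
  steps=[
    {"tx": 0, "ty": 0, "tz": 0.15, "turn": 0, "grip": 0.1},
    {"tx": 0, "ty": 0, "tz": 0.2, "turn": 0, "grip": 0.1},
    {"tx": 0, "ty": 0, "tz": 0.2, "turn": 0, "grip": 0.1},
    {"tx": 0, "ty": 0, "tz": 0.2, "turn": 0, "grip": 0.1},
    {"tx": 0, "ty": 0, "tz": 0.2, "turn": 0, "grip": 0.1},
    {"tx": 0, "ty": 0, "tz": 0.15, "turn": 0, "grip": 0.1},
    {"tx": 0, "ty": 0, "tz": 0.1, "turn": 0, "grip": 0.1},
    {"tx": 0, "ty": 0, "tz": 0, "turn": 0, "grip": 0.1},
  ],
)

```text
time: 17.05
position: [0.6294, 0.035, 0.0933]
tool_rot: [0.029, -3.141, 0.0]
ft_force: [-0.3, 0.4, 0.5]
grip_width: 0.255
grip_force: 3.0
```

>>> send_rows(
  steps=[
    {"tx": 0, "ty": 0, "tz": 0.05, "turn": 0, "grip": 0.1},
    {"tx": 0, "ty": 0, "tz": 0.05, "turn": 0, "grip": 0.1},
    {"tx": 0, "ty": 0, "tz": 0.0, "turn": 0, "grip": 0.1},
    {"tx": 0, "ty": 0, "tz": 0, "turn": 0, "grip": 0.1},
  ],
)

```text
time: 17.55
position: [0.6298, 0.0351, 0.0879]
tool_rot: [-0.029, 3.141, 0.0]
ft_force: [-0.3, -0.0, -0.6]
grip_width: 0.255
grip_force: 3.0
```

>>> send_rows(
  steps=[
    {"tx": 0, "ty": 0, "tz": 0.03, "turn": 0, "grip": 0.1},
    {"tx": 0, "ty": 0, "tz": 0.0, "turn": 0, "grip": 0.1},
    {"tx": 0, "ty": 0, "tz": 0, "turn": 0, "grip": 0.1},
  ],
)

```text
time: 17.92
position: [0.6302, 0.0352, 0.0866]
tool_rot: [-0.029, 3.14, 0.001]
ft_force: [1.0, 1.4, 3.8]
grip_width: 0.259
grip_force: 3.0
```

Contact at 3.8 N and about the same height as bottle 1. Release and lift.

>>> send_rows(
  steps=[
    {"tx": 0, "ty": 0, "tz": 0, "turn": 0, "grip": 0.28},
    {"tx": 0, "ty": 0, "tz": 0.0, "turn": 0, "grip": 0.32},
    {"tx": 0, "ty": 0, "tz": 0, "turn": 0, "grip": 0.4},
    {"tx": 0, "ty": 0, "tz": 0, "turn": 0, "grip": 0.4},
    {"tx": 0, "ty": 0, "tz": -0.1, "turn": 0, "grip": 0.4},
    {"tx": 0, "ty": 0, "tz": -0.4, "turn": 0, "grip": 0.4},
    {"tx": 0, "ty": 0, "tz": -0.5, "turn": 0, "grip": 0.4},
    {"tx": 0, "ty": 0, "tz": -0.5, "turn": 0, "grip": 0.4},
    {"tx": 0, "ty": 0, "tz": -0.5, "turn": 0, "grip": 0.4},
    {"tx": 0, "ty": 0, "tz": 0, "turn": 0, "grip": 0},
  ],
)

```text
time: 19.18
position: [0.6315, 0.0349, 0.2094]
tool_rot: [-0.028, 3.135, 0.001]
ft_force: [-0.4, -0.4, -0.3]
grip_width: 0.351
grip_force: 0.0
```

>>> send_rows(
  steps=[
    {"tx": -0.04, "ty": -0.5, "tz": 0, "turn": 0, "grip": 0},
    {"tx": -0.03, "ty": -0.6, "tz": 0, "turn": 0, "grip": 0},
    {"tx": 0, "ty": -0.6, "tz": 0, "turn": 0, "grip": 0},
    {"tx": 0, "ty": -0.55, "tz": 0, "turn": 0, "grip": 0},
    {"tx": 0, "ty": 0, "tz": 0, "turn": 0, "grip": 0},
    {"tx": 0, "ty": 0, "tz": 0, "turn": 0, "grip": 0},
  ],
)

```text
time: 19.92
position: [0.6361, -0.0987, 0.2052]
tool_rot: [0.03, -3.14, -0.002]
ft_force: [0.0, 0.8, 0.4]
grip_width: 0.007
grip_force: 0.0
```

Run:
```python
from h import *
g=lambda a:np.clip(255*(a/255.)**.6,0,255).astype(np.uint8)
s=ctrl.get_image("side")["pixels"][165:320,203:358,::-1]; t=ctrl.get_image("top")["pixels"][172:232,185:385,::-1]
cv2.imwrite("pics/n_s.png",s);cv2.imwrite("pics/n_t.png",t)
A=g(cv2.resize(s,(440,440),interpolation=cv2.INTER_CUBIC)); st=ctrl.get_state(); i=ctrl.get_image("wrist"); cv2.imwrite("pics/w3.png",i["pixels"][:,:,::-1])
w=g(cv2.resize(i["pixels"][180:320,140:420,::-1],(360,180))); T=g(cv2.resize(t,(520,156),interpolation=cv2.INTER_CUBIC))
C=np.zeros((600,800,3),np.uint8); C[:440,:440]=A; C[440:596,:520]=T; C[:180,440:]=w; cv2.imwrite("pics/n.png",C); print(st["position"],st["tool_rot"],st["grip_width"])
```

```text
[ 0.63640326 -0.09781947  0.20545935] [ 3.26987359e-02 -3.14082773e+00 -1.70837749e-03] 0.004728391500325519
```

View pics/n.png

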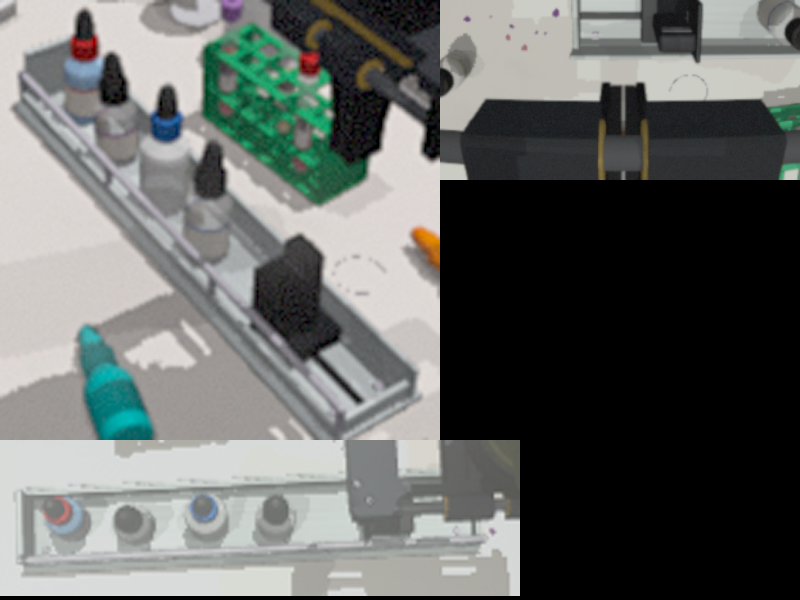

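All four bottles stand: side crop caps at (85,20), (112,65), (167,95) and (212,150), with the follower tab at (303,250) and still back. Now I go down behind the tab with the jaws shut.

>>> send_rows(
  steps=[
    {"tx": -0.03, "ty": -0.22, "tz": 0, "turn": 0, "grip": 0},
    {"tx": 0, "ty": 0, "tz": 0.4, "turn": 0, "grip": 0},
    {"tx": 0, "ty": 0, "tz": 0.4, "turn": 0, "grip": 0},
    {"tx": 0, "ty": 0, "tz": 0.4, "turn": 0, "grip": 0},
    {"tx": 0, "ty": 0, "tz": 0.4, "turn": 0, "grip": 0},
    {"tx": 0, "ty": 0, "tz": 0.4, "turn": 0, "grip": 0},
    {"tx": 0, "ty": 0, "tz": 0, "turn": 0, "grip": 0},
    {"tx": 0, "ty": 0, "tz": 0, "turn": 0, "grip": 0},
  ],
)

```text
time: 21.08
position: [0.6391, -0.1136, 0.087]
tool_rot: [-0.028, 3.14, -0.001]
ft_force: [-0.6, 0.1, -0.2]
grip_width: 0.007
grip_force: 0.0
```

>>> send_rows(
  steps=[
    {"tx": 0, "ty": 0.1, "tz": 0, "turn": 0, "grip": 0},
    {"tx": 0, "ty": 0.1, "tz": 0, "turn": 0, "grip": 0},
    {"tx": 0, "ty": 0.1, "tz": 0, "turn": 0, "grip": 0},
    {"tx": 0, "ty": 0, "tz": 0, "turn": 0, "grip": 0},
  ],
)

```text
time: 21.58
position: [0.6382, -0.0938, 0.0861]
tool_rot: [-0.031, 3.141, 0.001]
ft_force: [0.1, 0.1, -0.3]
grip_width: 0.01
grip_force: 0.0
```

>>> send_rows(
  steps=[
    {"tx": 0, "ty": 0.1, "tz": 0, "turn": 0, "grip": 0},
    {"tx": 0, "ty": 0.1, "tz": 0, "turn": 0, "grip": 0},
    {"tx": 0, "ty": 0.1, "tz": 0, "turn": 0, "grip": 0},
    {"tx": 0, "ty": 0, "tz": 0, "turn": 0, "grip": 0},
  ],
)

```text
time: 22.08
position: [0.6377, -0.0763, 0.0859]
tool_rot: [0.03, -3.141, -0.001]
ft_force: [0.6, 1.8, 0.4]
grip_width: 0.004
grip_force: 0.0
```

>>> send_rows(
  steps=[
    {"tx": 0, "ty": 0.1, "tz": 0, "turn": 0, "grip": 0},
    {"tx": 0, "ty": 0.1, "tz": 0, "turn": 0, "grip": 0},
    {"tx": 0, "ty": 0.1, "tz": 0, "turn": 0, "grip": 0},
    {"tx": 0, "ty": 0.05, "tz": 0, "turn": 0, "grip": 0},
    {"tx": 0, "ty": 0, "tz": 0, "turn": 0, "grip": 0},
    {"tx": 0, "ty": 0, "tz": 0, "turn": 0, "grip": 0},
  ],
)

```text
time: 22.82
position: [0.6375, -0.0555, 0.086]
tool_rot: [-0.029, 3.141, 0.001]
ft_force: [-0.3, 0.2, -0.1]
grip_width: 0.004
grip_force: 0.0
```

```bash
cat > meas.py <<'E'
from h import *
d=np.load("side.npz")
def prof(img,x,y0,y1,z,n):
    ys=np.linspace(y0,y1,n); p=cv2.projectPoints(np.c_[np.full(n,x),ys,np.full(n,z)],cv2.Rodrigues(d["T"][:3,:3].T)[0],-d["T"][:3,:3].T@d["T"][:3,3],d["K"],None)[0][:,0]
    g=img.max(2).astype(np.float32); return ys,p,cv2.remap(g,p[:,0].astype(np.float32)[None],p[:,1].astype(np.float32)[None],cv2.INTER_LINEAR)[0]
s=ctrl.get_state(); print(s["time"],s["position"].round(4),s["ft_force"].round(1))
im=ctrl.get_image("side")["pixels"]
# along lane at front edge of the face plate (x-23mm), below its top (z=.058)
for x,z in((.615,.058),(.615,.05),(.621,.045)):
    ys,p,v=prof(im,x,-.10,.06,z,41); print(x,z,' '.join(f"{y*1000:.0f}:{a:.0f}" for y,a in zip(ys,v)))
E
python3 meas.py
```

```text
22.825 [ 0.6375 -0.0555  0.086 ] [-0.3  0.2 -0.1]
0.615 0.058 -100:135 -96:135 -92:134 -88:41 -84:7 -80:9 -76:6 -72:11 -68:11 -64:11 -60:9 -56:12 -52:14 -48:12 -44:14 -40:14 -36:11 -32:20 -28:19 -24:21 -20:19 -16:45 -12:84 -8:83 -4:83 0:88 4:81 8:98 12:103 16:78 20:72 24:73 28:70 32:60 36:72 40:74 44:77 48:79 52:78 56:84 60:93
0.615 0.05 -100:17 -96:18 -92:20 -88:21 -84:15 -80:10 -76:5 -72:10 -68:8 -64:5 -60:9 -56:12 -52:11 -48:7 -44:13 -40:13 -36:15 -32:18 -28:16 -24:18 -20:23 -16:60 -12:64 -8:81 -4:84 0:86 4:88 8:85 12:81 16:75 20:76 24:69 28:64 32:67 36:90 40:86 44:74 48:77 52:79 56:79 60:76
0.621 0.045 -100:84 -96:88 -92:93 -88:99 -84:99 -80:42 -76:7 -72:11 -68:11 -64:10 -60:11 -56:8 -52:10 -48:11 -44:11 -40:14 -36:15 -32:15 -28:18 -24:16 -20:20 -16:18 -12:18 -8:34 -4:78 0:83 4:82 8:84 12:85 16:79 20:91 24:92 28:76 32:72 36:68 40:64 44:63 48:74 52:77 56:78 60:77
```

The follower moved: its face is at about -16 mm against a bottle front near +18.5 mm. I'll push 22 mm more, then back off and measure the gap from above.

>>> send_rows(
  steps=[
    {"tx": 0, "ty": 0.1, "tz": 0, "turn": 0, "grip": 0},
    {"tx": 0, "ty": 0.1, "tz": 0, "turn": 0, "grip": 0},
    {"tx": 0, "ty": 0.1, "tz": 0, "turn": 0, "grip": 0},
    {"tx": 0, "ty": 0.07, "tz": 0, "turn": 0, "grip": 0},
    {"tx": 0, "ty": 0, "tz": 0, "turn": 0, "grip": 0},
    {"tx": 0, "ty": 0, "tz": 0, "turn": 0, "grip": 0},
  ],
)

```text
time: 23.62
position: [0.637, -0.0332, 0.0859]
tool_rot: [-0.029, 3.141, 0.001]
ft_force: [0.9, -0.5, 0.3]
grip_width: 0.005
grip_force: 0.0
```

```bash
python3 meas.py | head -2
```

```text
23.625 [ 0.637  -0.0332  0.0859] [ 0.9 -0.5  0.3]
0.615 0.058 -100:132 -96:131 -92:134 -88:131 -84:136 -80:131 -76:136 -72:130 -68:43 -64:8 -60:13 -56:11 -52:17 -48:15 -44:14 -40:16 -36:19 -32:18 -28:18 -24:20 -20:22 -16:23 -12:23 -8:25 -4:22 0:22 4:26 8:70 12:103 16:78 20:71 24:73 28:70 32:60 36:70 40:72 44:75 48:76 52:76 56:82 60:92
```

>>> send_rows(
  steps=[
    {"tx": 0, "ty": -0.15, "tz": 0, "turn": 0, "grip": 0},
    {"tx": 0, "ty": 0, "tz": -0.5, "turn": 0, "grip": 0},
    {"tx": 0, "ty": 0, "tz": -0.5, "turn": 0, "grip": 0},
    {"tx": 0, "ty": 0, "tz": -0.5, "turn": 0, "grip": 0},
    {"tx": 0.3, "ty": 0.5, "tz": -0.5, "turn": 0, "grip": 0},
    {"tx": 0.3, "ty": 0.3, "tz": 0, "turn": 0, "grip": 0},
    {"tx": 0, "ty": 0, "tz": 0, "turn": 0, "grip": 0},
    {"tx": 0, "ty": 0, "tz": 0, "turn": 0, "grip": 0},
  ],
)

```text
time: 24.68
position: [0.6005, 0.003, 0.2058]
tool_rot: [-0.027, 3.141, -0.001]
ft_force: [0.3, -0.1, 0.1]
grip_width: 0.008
grip_force: 0.0
```

```bash
cat > mw.py <<'E'
from h import *
s=ctrl.get_state(); i=ctrl.get_image("wrist"); K,Tc=i["K"],i["T_tool_cam"]
print(s["position"].round(4))
M=R.from_rotvec(s["tool_rot"]).as_matrix(); o=s["position"]+M@Tc[:3,3]; C=M@Tc[:3,:3]; print("cam",o.round(3))
g=i["pixels"].max(2).astype(np.float32); cv2.imwrite("pics/mw.png",i["pixels"][:,:,::-1])
def line(x,z,y0,y1,st):
    ys=np.arange(y0,y1,st); q=(np.c_[np.full(len(ys),x),ys,np.full(len(ys),z)]-o)@C
    th=np.arctan2(np.hypot(q[:,0],q[:,1]),q[:,2]); f=K[0][0]*th/np.hypot(q[:,0],q[:,1])
    u=(K[0][2]+f*q[:,0]).astype(np.float32); v=(K[1][2]+f*q[:,1]).astype(np.float32)
    return ys,u,v,cv2.remap(g,u[None],v[None],cv2.INTER_LINEAR)[0]
for x,z in((.622,.064),(.628,.064),(.637,.064),(.637,.045)):
    ys,u,v,a=line(x,z,-.03,.065,.0025); print(x,z,(u[0].round(),v[0].round(),u[-1].round(),v[-1].round()),' '.join(f"{y*1000:.0f}:{b:.0f}" for y,b in zip(ys,a)))
E
python3 mw.py; python3 meas.py | head -2
```

```text
[0.6005 0.003  0.2058]
cam [0.522 0.002 0.355]
0.622 0.064 (np.float32(247.0), np.float32(221.0), np.float32(344.0), np.float32(223.0)) -30:156 -28:92 -25:40 -23:38 -20:27 -18:7 -15:6 -13:6 -10:5 -8:6 -5:5 -3:6 -0:5 2:8 5:21 7:21 10:29 12:95 15:136 17:70 20:59 22:68 25:81 27:92 30:92 32:92 35:92 37:92 40:101 42:139 45:90 47:105 50:157 52:157 55:137 57:134 60:134 62:134
0.628 0.064 (np.float32(247.0), np.float32(227.0), np.float32(343.0), np.float32(228.0)) -30:153 -28:90 -25:36 -23:33 -20:7 -18:6 -15:5 -13:7 -10:6 -8:5 -5:6 -3:5 -0:6 2:16 5:30 7:19 10:27 12:90 15:138 17:113 20:117 22:140 25:137 27:127 30:63 32:14 35:7 37:6 40:23 42:86 45:96 47:87 50:157 52:167 55:143 57:141 60:141 62:137
0.637 0.064 (np.float32(247.0), np.float32(236.0), np.float32(343.0), np.float32(237.0)) -30:150 -28:91 -25:36 -23:10 -20:18 -18:21 -15:17 -13:17 -10:17 -8:16 -5:15 -3:17 -0:12 2:17 5:31 7:18 10:41 12:114 15:115 17:117 20:121 22:129 25:83 27:9 30:13 32:15 35:11 37:10 40:10 42:10 45:11 47:46 50:124 52:114 55:104 57:103 60:100 62:98
0.637 0.045 (np.float32(249.0), np.float32(229.0), np.float32(339.0), np.float32(230.0)) -30:128 -28:34 -25:35 -23:13 -20:5 -18:6 -15:5 -13:7 -10:6 -8:6 -5:5 -3:5 -0:7 2:16 5:31 7:18 10:24 12:69 15:136 17:136 20:93 22:136 25:141 27:138 30:51 32:5 35:5 37:5 40:6 42:5 45:11 47:65 50:84 52:137 55:165 57:147 60:145 62:144
24.725 [0.6005 0.0028 0.2056] [-0.3 -0.1  0.1]
0.615 0.058 -100:146 -96:143 -92:148 -88:145 -84:150 -80:145 -76:148 -72:143 -68:47 -64:9 -60:14 -56:20 -52:19 -48:15 -44:17 -40:20 -36:23 -32:21 -28:25 -24:26 -20:26 -16:27 -12:31 -8:28 -4:30 0:33 4:31 8:71 12:102 16:76 20:72 24:70 28:70 32:62 36:69 40:71 44:76 48:74 52:76 56:81 60:90
```

The wrist view puts the face at y≈11 mm and the bottle front at about 18–20 mm, a gap of 7–9 mm. I'll go back behind the tab and push 4.5 mm more.

>>> send_rows(
  steps=[
    {"tx": -0.3, "ty": -0.4, "tz": 0, "turn": 0, "grip": 0},
    {"tx": -0.3, "ty": -0.45, "tz": 0, "turn": 0, "grip": 0},
    {"tx": 0, "ty": 0, "tz": 0, "turn": 0, "grip": 0},
    {"tx": 0, "ty": 0, "tz": 0.5, "turn": 0, "grip": 0},
    {"tx": 0, "ty": 0, "tz": 0.5, "turn": 0, "grip": 0},
    {"tx": 0, "ty": 0, "tz": 0.5, "turn": 0, "grip": 0},
    {"tx": 0, "ty": 0, "tz": 0.48, "turn": 0, "grip": 0},
    {"tx": 0, "ty": 0, "tz": 0, "turn": 0, "grip": 0},
    {"tx": 0, "ty": 0, "tz": 0, "turn": 0, "grip": 0},
  ],
)

```text
time: 25.9
position: [0.6378, -0.0458, 0.0882]
tool_rot: [-0.029, 3.14, 0.0]
ft_force: [0.6, -0.8, -0.2]
grip_width: 0.004
grip_force: 0.0
```

>>> send_rows(
  steps=[
    {"tx": 0, "ty": 0.1, "tz": 0, "turn": 0, "grip": 0},
    {"tx": 0, "ty": 0.1, "tz": 0, "turn": 0, "grip": 0},
    {"tx": 0, "ty": 0.05, "tz": 0, "turn": 0, "grip": 0},
    {"tx": 0, "ty": 0.035, "tz": 0, "turn": 0, "grip": 0},
    {"tx": 0, "ty": 0, "tz": 0, "turn": 0, "grip": 0},
    {"tx": 0, "ty": 0, "tz": 0, "turn": 0, "grip": 0},
  ],
)

```text
time: 26.65
position: [0.6368, -0.0288, 0.0871]
tool_rot: [0.029, -3.141, -0.0]
ft_force: [-0.6, -0.9, 0.9]
grip_width: 0.007
grip_force: 0.3
```

>>> send_rows(
  steps=[
    {"tx": 0, "ty": -0.15, "tz": 0, "turn": 0, "grip": 0},
    {"tx": 0, "ty": 0, "tz": -0.5, "turn": 0, "grip": 0},
    {"tx": 0, "ty": 0, "tz": -0.5, "turn": 0, "grip": 0},
    {"tx": 0.5, "ty": 0.3, "tz": -0.1, "turn": 0, "grip": 0},
    {"tx": 0.5, "ty": 0.5, "tz": 0, "turn": 0, "grip": 0},
    {"tx": 0, "ty": 0.2, "tz": 0, "turn": 0, "grip": 0},
    {"tx": 0, "ty": 0, "tz": 0, "turn": 0, "grip": 0},
    {"tx": 0, "ty": 0, "tz": 0, "turn": 0, "grip": 0},
  ],
)

```text
time: 27.65
position: [0.5767, 0.0196, 0.1531]
tool_rot: [-0.026, 3.141, -0.002]
ft_force: [0.5, -0.3, -0.0]
grip_width: 0.005
grip_force: 0.0
```

```bash
python3 mw.py; python3 meas.py | head -2
python3 - <<'E'
from h import *
i=ctrl.get_image("wrist")["pixels"].max(2)
for v in range(200,280,6): print(v,' '.join('%d'%x for x in i[v,256:330:2]))
E
```

```text
[0.5767 0.0196 0.1531]
cam [0.499 0.019 0.302]
0.622 0.064 (np.float32(221.0), np.float32(268.0), np.float32(333.0), np.float32(270.0)) -30:10 -28:10 -25:10 -23:11 -20:10 -18:10 -15:10 -13:9 -10:10 -8:10 -5:10 -3:11 -0:9 2:10 5:9 7:7 10:5 12:7 15:8 17:5 20:23 22:8 25:5 27:10 30:6 32:4 35:8 37:12 40:10 42:8 45:10 47:9 50:10 52:9 55:8 57:10 60:8 62:8
0.628 0.064 (np.float32(222.0), np.float32(275.0), np.float32(333.0), np.float32(277.0)) -30:10 -28:9 -25:10 -23:10 -20:9 -18:10 -15:10 -13:10 -10:9 -8:10 -5:10 -3:9 -0:9 2:10 5:30 7:49 10:5 12:6 15:7 17:8 20:25 22:8 25:6 27:6 30:5 32:36 35:50 37:10 40:10 42:9 45:11 47:9 50:11 52:11 55:11 57:9 60:10 62:10
0.637 0.064 (np.float32(222.0), np.float32(284.0), np.float32(332.0), np.float32(286.0)) -30:9 -28:9 -25:10 -23:9 -20:10 -18:9 -15:9 -13:10 -10:9 -8:10 -5:10 -3:10 -0:10 2:9 5:54 7:56 10:19 12:19 15:19 17:20 20:21 22:19 25:20 27:19 30:20 32:26 35:62 37:18 40:9 42:10 45:10 47:10 50:9 52:10 55:8 57:12 60:10 62:11
0.637 0.045 (np.float32(226.0), np.float32(274.0), np.float32(329.0), np.float32(275.0)) -30:11 -28:9 -25:9 -23:10 -20:8 -18:10 -
[... 1498 characters left out ...]
2 82 82 81 81 94 92 90 91 93 96 96 98 97 98 98 93 84 84 82 80 80 82 87 87 86 87 88 88 89 89 89 90 90 92 92 107 110
248 20 21 22 25 21 5 4 6 3 7 6 7 14 66 16 8 7 7 5 4 4 5 49 64 65 63 60 58 64 83 84 96 158 161 160 160 160
254 8 9 7 9 6 3 4 3 4 6 7 6 9 31 11 9 6 7 5 1 4 3 14 49 53 50 58 61 58 76 132 148 147 149 160 160 159
260 9 10 10 10 10 3 3 5 7 6 5 10 9 31 8 4 7 7 5 5 3 5 10 9 10 9 11 9 9 11 9 10 11 8 11 11 10
266 12 10 11 10 9 3 4 3 9 6 7 6 7 27 10 8 8 8 9 4 5 4 8 10 11 11 11 8 11 9 10 9 8 10 8 8 9
272 11 11 10 11 13 18 4 7 8 9 6 6 8 27 10 5 7 7 7 6 4 16 17 8 9 9 9 10 9 9 11 11 10 12 11 10 11
278 9 10 10 12 55 56 43 3 9 8 8 8 10 32 10 8 7 7 5 6 29 49 51 11 10 8 9 10 10 10 9 11 8 9 11 8 11
```

>>> send_rows(
  steps=[
    {"tx": 0, "ty": -0.05, "tz": -0.5, "turn": 0, "grip": 0},
    {"tx": -0.2, "ty": 0, "tz": -0.4, "turn": 0, "grip": 0},
    {"tx": -0.2, "ty": 0, "tz": 0, "turn": 0, "grip": 0},
    {"tx": 0, "ty": 0, "tz": 0, "turn": 0, "grip": 0},
    {"tx": 0, "ty": 0, "tz": 0, "turn": 0, "grip": 0},
  ],
)

```text
time: 28.42
position: [0.599, 0.0183, 0.2056]
tool_rot: [0.028, -3.139, 0.001]
ft_force: [0.3, -0.7, -0.5]
grip_width: 0.006
grip_force: 0.0
```

```bash
sed -i 's/for x,z in.*/for x,z in((.617,.064),(.622,.064),(.637,.064),(.652,.064),(.622,.03),(.630,.02)):/; s/-.03,.065,.0025/0,.062,.00125/; s/y\*1000:.0f/y*1000:.1f/' mw.py; python3 mw.py
```

```text
[0.599  0.0183 0.2056]
cam [0.521 0.017 0.355]
0.617 0.064 (np.float32(262.0), np.float32(218.0), np.float32(327.0), np.float32(219.0)) 0.0:10 1.2:7 2.5:8 3.8:7 5.0:7 6.2:8 7.5:8 8.8:8 10.0:6 11.2:8 12.5:8 13.8:12 15.0:46 16.2:64 17.5:65 18.8:63 20.0:61 21.2:58 22.5:53 23.8:53 25.0:58 26.2:61 27.5:63 28.8:64 30.0:67 31.2:68 32.5:70 33.8:70 35.0:70 36.2:70 37.5:69 38.8:69 40.0:67 41.2:65 42.5:66 43.8:69 45.0:66 46.2:67 47.5:101 48.8:142 50.0:155 51.3:156 52.5:156 53.8:156 55.0:156 56.2:156 57.5:153 58.8:140 60.0:134 61.2:133
0.622 0.064 (np.float32(262.0), np.float32(223.0), np.float32(327.0), np.float32(224.0)) 0.0:5 1.2:6 2.5:6 3.8:5 5.0:6 6.2:7 7.5:6 8.8:14 10.0:23 11.2:23 12.5:23 13.8:18 15.0:44 16.2:65 17.5:65 18.8:61 20.0:68 21.2:91 22.5:90 23.8:74 25.0:79 26.2:87 27.5:91 28.8:92 30.0:93 31.2:92 32.5:93 33.8:93 35.0:93 36.2:92 37.5:92 38.8:92 40.0:92 41.2:95 42.5:106 43.8:128 45.0:131 46.2:107 47.5:79 48.8:113 50.0:152 51.3:155 52.5:156 53.8:156 55.0:155 56.2:149 57.5:136 58.8:134 60.0:134 61.2:134
0.637 0.064 (np.float32(262.0), np.float32(238.0), np.float32(326.0), np.float32(
[... 1129 characters left out ...]
5 28.8:65 30.0:63 31.2:61 32.5:59 33.8:55 35.0:49 36.2:45 37.5:44 38.8:49 40.0:52 41.2:52 42.5:56 43.8:63 45.0:69 46.2:69 47.5:71 48.8:79 50.0:85 51.3:92 52.5:125 53.8:146 55.0:154 56.2:156 57.5:156 58.8:156 60.0:157 61.2:156
0.63 0.02 (np.float32(265.0), np.float32(217.0), np.float32(321.0), np.float32(218.0)) 0.0:8 1.2:9 2.5:8 3.8:8 5.0:8 6.2:8 7.5:8 8.8:6 10.0:6 11.2:6 12.5:6 13.8:22 15.0:53 16.2:65 17.5:67 18.8:68 20.0:66 21.2:62 22.5:60 23.8:57 25.0:55 26.2:53 27.5:57 28.8:60 30.0:61 31.2:62 32.5:63 33.8:65 35.0:65 36.2:65 37.5:66 38.8:65 40.0:65 41.2:64 42.5:64 43.8:64 45.0:62 46.2:60 47.5:58 48.8:54 50.0:55 51.3:72 52.5:93 53.8:134 55.0:154 56.2:156 57.5:156 58.8:156 60.0:156 61.2:155
```

The gap is now about 4 mm (face 15.0, bottle front 19.1). One more push of 2.5 mm.

>>> send_rows(
  steps=[
    {"tx": -0.32, "ty": -0.5, "tz": 0, "turn": 0, "grip": 0},
    {"tx": -0.32, "ty": -0.57, "tz": 0, "turn": 0, "grip": 0},
    {"tx": 0, "ty": 0, "tz": 0, "turn": 0, "grip": 0},
    {"tx": 0, "ty": 0, "tz": 0.5, "turn": 0, "grip": 0},
    {"tx": 0, "ty": 0, "tz": 0.5, "turn": 0, "grip": 0},
    {"tx": 0, "ty": 0, "tz": 0.5, "turn": 0, "grip": 0},
    {"tx": 0, "ty": 0, "tz": 0.46, "turn": 0, "grip": 0},
    {"tx": 0, "ty": 0, "tz": 0, "turn": 0, "grip": 0},
    {"tx": 0, "ty": 0, "tz": 0, "turn": 0, "grip": 0},
  ],
)

```text
time: 29.6
position: [0.6399, -0.0444, 0.0905]
tool_rot: [-0.03, 3.14, 0.001]
ft_force: [0.7, -0.5, 0.4]
grip_width: 0.006
grip_force: 0.0
```

>>> send_rows(
  steps=[
    {"tx": 0, "ty": 0, "tz": 0.05, "turn": 0, "grip": 0},
    {"tx": 0, "ty": 0.1, "tz": 0, "turn": 0, "grip": 0},
    {"tx": 0, "ty": 0.1, "tz": 0, "turn": 0, "grip": 0},
    {"tx": 0, "ty": 0.06, "tz": 0, "turn": 0, "grip": 0},
    {"tx": 0, "ty": 0.03, "tz": 0, "turn": 0, "grip": 0},
    {"tx": 0, "ty": 0, "tz": 0, "turn": 0, "grip": 0},
    {"tx": 0, "ty": 0, "tz": 0, "turn": 0, "grip": 0},
  ],
)

```text
time: 30.48
position: [0.6393, -0.0277, 0.0866]
tool_rot: [-0.028, 3.141, 0.0]
ft_force: [0.5, -0.1, -0.3]
grip_width: 0.006
grip_force: 0.3
```

>>> send_rows(
  steps=[
    {"tx": 0, "ty": -0.15, "tz": 0, "turn": 0, "grip": 0},
    {"tx": 0, "ty": 0, "tz": -0.5, "turn": 0, "grip": 0},
    {"tx": 0, "ty": 0, "tz": -0.5, "turn": 0, "grip": 0},
    {"tx": 0, "ty": 0, "tz": -0.5, "turn": 0, "grip": 0},
    {"tx": 0.3, "ty": 0.5, "tz": -0.45, "turn": 0, "grip": 0},
    {"tx": 0.35, "ty": 0.45, "tz": 0, "turn": 0, "grip": 0},
    {"tx": 0, "ty": 0, "tz": 0, "turn": 0, "grip": 0},
    {"tx": 0, "ty": 0, "tz": 0, "turn": 0, "grip": 0},
  ],
)

```text
time: 31.48
position: [0.5994, 0.0187, 0.2035]
tool_rot: [-0.028, 3.141, -0.001]
ft_force: [-0.8, -0.7, 0.5]
grip_width: 0.007
grip_force: 0.0
```

```bash
sed -i 's/for x,z in.*/for x,z in((.617,.064),(.637,.064)):/' mw.py; python3 mw.py
python3 - <<'E'
from h import *
i=ctrl.get_image("side")["pixels"]; a=i[165:320,203:358,::-1]; b=cv2.imread("pics/n_s.png")
d=cv2.absdiff(cv2.blur(a,(3,3)),cv2.blur(b,(3,3))).max(2)>40
print("bottle region changed px:",d[0:85,15:75].sum(),"tab region:",d[75:130,75:130].sum())
E
```

```text
[0.5994 0.0187 0.2035]
cam [0.521 0.017 0.352]
0.617 0.064 (np.float32(262.0), np.float32(218.0), np.float32(327.0), np.float32(219.0)) 0.0:12 1.2:10 2.5:9 3.8:6 5.0:6 6.2:6 7.5:7 8.8:7 10.0:8 11.2:9 12.5:9 13.8:11 15.0:22 16.2:51 17.5:64 18.8:61 20.0:59 21.2:58 22.5:53 23.8:53 25.0:57 26.2:60 27.5:63 28.8:65 30.0:67 31.2:69 32.5:70 33.8:71 35.0:71 36.2:71 37.5:71 38.8:69 40.0:67 41.2:65 42.5:64 43.8:68 45.0:64 46.2:68 47.5:116 48.8:151 50.0:156 51.3:156 52.5:155 53.8:156 55.0:156 56.2:156 57.5:154 58.8:140 60.0:135 61.2:134
0.637 0.064 (np.float32(262.0), np.float32(238.0), np.float32(326.0), np.float32(239.0)) 0.0:24 1.2:23 2.5:23 3.8:19 5.0:6 6.2:5 7.5:11 8.8:28 10.0:33 11.2:27 12.5:23 13.8:23 15.0:21 16.2:44 17.5:78 18.8:90 20.0:88 21.2:91 22.5:102 23.8:103 25.0:79 26.2:22 27.5:9 28.8:13 30.0:15 31.2:16 32.5:14 33.8:12 35.0:10 36.2:9 37.5:10 38.8:9 40.0:8 41.2:9 42.5:9 43.8:8 45.0:8 46.2:17 47.5:64 48.8:104 50.0:107 51.3:108 52.5:108 53.8:106 55.0:101 56.2:89 57.5:86 58.8:86 60.0:86 61.2:85
bottle region changed px: 623 tab region: 1229
```

The gap is now about 3 mm and bottle 2 hasn't moved (its collar is still at 25–47 mm). The robot is clear of everything, so I'm handing in.

```bash
python3 -c "
from h import *
print(ctrl.close_job())"
```

```text
the job is handed in; nothing more can be done
None
```

I handed the job in at about 31.6 s: both tipped bottles stand upright in the lane about where they fell, and the follower stops about 3 mm short of the nearest bottle; the row was not pushed along (the last bottle check by picture was before the follower moved, then only the nearest was re-measured).

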